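# Put the balance's calibration weights back in their case

## Task

The balance check is done: put the four knobbed calibration weights back into the open wooden case, each upright on the floor of the well cut for its size, the largest weight in the largest well and so on down to the smallest. Lower them in gently, do not let them drop; leave the two weights with wire hooks standing where they are, they belong to another set.

Things in the scene. Friction and masses are not known exactly. Their poses are not given: they have to be found in the camera images.
- w500_center (a point): 500 g calibration weight, the largest of four: steel cylinder standing upright, 46 mm diameter and 33 mm high, with a round knob on a short neck on top: knob 24 mm diameter, from 37 to 50 mm above the foot, the part to hold. The point is on the axis half-way up, 25 mm above the foot; z up along the axis. Its lowest 10 mm sink into the well. Instruments up to 200 mm tall stand round the weights and the case.
- w200_center (a point): 200 g calibration weight, the second largest of four: steel cylinder standing upright, 34 mm diameter and 24 mm high, with a round knob on a short neck on top: knob 20 mm diameter, from 28 to 39 mm above the foot, the part to hold. The point is on the axis half-way up, 19.5 mm above the foot; z up along the axis. Its lowest 10 mm sink into the well. Instruments up to 200 mm tall stand round the weights and the case.
- w100_center (a point): 100 g calibration weight, the third largest of four: steel cylinder standing upright, 26 mm diameter and 20 mm high, with a round knob on a short neck on top: knob 16 mm diameter, from 24 to 34 mm above the foot, the part to hold. The point is on the axis half-way up, 17 mm above the foot; z up along the axis. Its lowest 10 mm sink into the well. Instruments up to 200 mm tall stand round the weights and the case.
- w50_center (a point): 50 g calibration weight, the smallest of four: steel cylinder standing upright, 20 mm diameter and 16 mm high, with a round knob on a short neck on top: knob 13 mm diameter, from 20 to 29 mm above the foot, the part to hold. The point is on the axis half-way up, 14.5 mm above the foot; z up along the axis. Its lowest 10 mm sink into the well. Instruments up to 200 mm tall stand round the weights and the case.
- well500: well for the 500 g weight, the largest of four: round, 58 mm wide, 10 mm deep, felt floor, in the top of a pale wooden block 68 x 68 x 20 mm. Origin: centre of the block's underside, below the well; well floor at z = 10 mm, mouth at 20 mm. The blocks stand in a row in any order, 69 mm apart, in a fixed dark case 82 x 290 mm, its rim level with their tops (26 mm over the worktop); y along the row, z up.
- well200: well for the 200 g weight, the second largest of four: round, 46 mm wide, 10 mm deep, felt floor, in the top of a pale wooden block 68 x 68 x 20 mm. Origin: centre of the block's underside, below the well; well floor at z = 10 mm, mouth at 20 mm. The blocks stand in a row in any order, 69 mm apart, in a fixed dark case 82 x 290 mm, its rim level with their tops (26 mm over the worktop); y along the row, z up.
- well100: well for the 100 g weight, the third largest of four: round, 38 mm wide, 10 mm deep, felt floor, in the top of a pale wooden block 68 x 68 x 20 mm. Origin: centre of the block's underside, below the well; well floor at z = 10 mm, mouth at 20 mm. The blocks stand in a row in any order, 69 mm apart, in a fixed dark case 82 x 290 mm, its rim level with their tops (26 mm over the worktop); y along the row, z up.
- well50: well for the 50 g weight, the smallest of four: round, 32 mm wide, 10 mm deep, felt floor, in the top of a pale wooden block 68 x 68 x 20 mm. Origin: centre of the block's underside, below the well; well floor at z = 10 mm, mouth at 20 mm. The blocks stand in a row in any order, 69 mm apart, in a fixed dark case 82 x 290 mm, its rim level with their tops (26 mm over the worktop); y along the row, z up.
- hook_a_center (a point): hooked weight of another set, not to be moved: steel cylinder like the 200 g one, 34 mm diameter and 24 mm high, but with an open wire hook instead of a knob, which reaches 52 mm over the worktop. The point is on its axis half-way up the cylinder.
- hook_b_center (a point): hooked weight of another set, not to be moved: steel cylinder like the 100 g one, 26 mm diameter and 20 mm high, but with an open wire hook instead of a knob, which reaches 48 mm over the worktop. The point is on its axis half-way up the cylinder.
Not all that is in view belongs to the job. Leave any black look-alike of the part that bears w500_center alone.

How it is judged (in metres and radians):
At the end, for the whole second after the job is handed in: Each knobbed weight stands in its own well: its axis within 9 mm of the well's, resting on the well's floor (not more than 3.5 mm higher), within 7 degrees of upright, released and at rest; both hooked weights stand within 30 mm of where they were (horizontal distance between w500_center and well500 below 0.009 m and z of w500_center in the frame of well500 below 0.0385 m and angle between each of w500_center, w200_center, w100_center, w50_center's own z axis and vertical below 0.12 rad and contact force between w500 and well500 above 0.05 N and linear speed of each of w500, w200, w100, w50 below 0.02 m/s and horizontal distance between w200_center and well200 below 0.009 m and z of w200_center in the frame of well200 below 0.033 m and contact force between w200 and well200 above 0.05 N and horizontal distance between w100_center and well100 below 0.009 m and z of w100_center in the frame of well100 below 0.0305 m and contact force between w100 and well100 above 0.05 N and horizontal distance between w50_center and well50 below 0.009 m and z of w50_center in the frame of well50 below 0.028 m and contact force between w50 and well50 above 0.05 N and distance of each of hook_a_center, hook_b_center from where it was at the start of the episode below 0.03 m and angle between each of hook_a_center, hook_b_center's own z axis and vertical below 0.3 rad); the robot touches nothing.
It fails at once if a hooked weight pushed or carried more than 30 mm, or knocked over (distance of any of hook_a_center, hook_b_center from where it was at the start of the episode above 0.03 m or angle between any of hook_a_center, hook_b_center's own z axis and vertical above 0.5 rad).
It fails at once if a calibration weight dropped or slammed into the case: faster than 0.6 m/s close above its well (a fall of about 18 mm) ((horizontal distance between w500_center and well500 below 0.03 m and z of w500_center in the frame of well500 below 0.075 m and linear speed of w500 above 0.6 m/s) or (horizontal distance between w200_center and well200 below 0.03 m and z of w200_center in the frame of well200 below 0.0695 m and linear speed of w200 above 0.6 m/s) or (horizontal distance between w100_center and well100 below 0.03 m and z of w100_center in the frame of well100 below 0.067 m and linear speed of w100 above 0.6 m/s) or (horizontal distance between w50_center and well50 below 0.03 m and z of w50_center in the frame of well50 below 0.0645 m and linear speed of w50 above 0.6 m/s)).
It also fails if it takes over 109 s, if anything falls off the work surface, if the arm or the gripper's body presses on something with over 40 N, if the wrist force passes 120 N, or if a joint passes its speed limit or range.

## Robot

A 6-joint arm with a two-finger parallel gripper is mounted at the origin on a cart in front of the work surface, level with it; the furniture and walls round the work are solid. World frame = base frame: x ahead of the robot, y to its left, z up, the work surface at z = 0. Lengths are in m, angles in degrees, forces in N, time in s.
With the tool pointing down it reaches from about 0.325 to 1 m from the base axis. Payload 5.1 kg.
Tool frame: the origin (TCP) lies at the very end of the fingers, on their centre line; the grasp point (between the pads) lies 19 mm behind it; z points along the fingers, y is the line along which they close (so a half turn about z gives the same grasp; the last joint's range is limited). The gripper opens to 85 mm and grips with 20 to 120 N. Pads are 22 mm wide; open, the fingers measure 114 mm over their backs; the gripper's body (76 mm by 85 mm) begins 54 mm behind the grasp point. The pads swing forward as they close: fully open they stand 13 mm farther back than shut.
Start: joints at [-80.248, 7.093, 94.555, -0, 78.352, -4.733], TCP at [0.163, -0.629, 0.205] pointing down, gripper open.
Joint ranges: [-149.61, 149.61], [-58.7, 133.49], [1.44, 155.28], [-77.14, 257.14], [18.33, 153.61], [-166.67, 166.67]. Speed limits (degrees/s): [147.25, 147.25, 180, 180, 180, 180].

## Interface

Orientations are given as [roll, pitch, yaw] about the fixed x, y, z axes, in that order (R = Rz(yaw) Ry(pitch) Rx(roll)).
In Python, from plant import arm gives the robot as it stands. The module is installed in compiled form; this text tells all that it offers.
- The arm moves only by the shell command python3 -m jog 'ROWS'. ROWS is JSON, a list that holds one entry, the list of rows, each a list of 7 numbers: the opening, from 0 (shut) to 1 (fully open), then the shift along the tool's x, y, z in mm, then the turn, a rotation vector about the tool's x, y, z in rad. In form: [[[hand, x, y, z, ax, ay, az], ...]]. A call has 1 to 20 rows; each row is the pose to reach, as a shift and turn from the pose commanded when the call began, along the tool's axes at that moment; what a row does not reach only later rows make up. A row lasts 1/10 s, in which the tool goes at most 50 mm and 8.59 degrees, less where a joint would pass 70% of its speed; a pose out of reach is approached as far as the arm can. A call with a gripper value outside its range is refused whole. The fingers move at their own pace and stop on an object; the grip force is fixed at half the most. Time passes only in rows, so rows that repeat a pose let the fingers close. It gives the time, the measured TCP pose, the force, the opening and the grip force at its end, in the units of the state.
- arm.get_state(): the state, without advancing time (a new reading comes with each control period).
- arm.read_camera(name): name is "scene" or "top"; returns (picture, depth): 480x640x3 uint8, red, green, blue; 480x640 float32, m along the optical axis (not along the pixel's ray), 0 where there is no reading.
- arm.camera_params(name): a dict with "vertical_fov" (degrees; the focal length in pixels is half the picture's height over the tangent of half this angle, whatever the lens; pixels are square), "cx", "cy" (the principal point, pixels), "extrinsics" (4x4, takes a point from world to camera coordinates). Camera axes: x right, y down, z forward; pixel columns grow to the right and rows downward; lengths in m; the calibration is good to about 2 mm. A picture is of the moment at which its call begins. camera_params takes no time and is no camera call.
- arm.job_done(): hands the job in; it is judged then, once.
Trained networks look in the newest picture that a camera, given by its name, has taken for a name from the list of things; names that differ only in an ending like _2 or _b are one class to them, and where a whole thing is asked for, a point or a joint stands for the part that bears it (a point fixed in the world has none). Each returns a list of dicts, best first, with "score" (0 to 1); they miss things now and then, are a little off and sometimes report something else, mostly with a low value. They report only what shows in the picture. A call takes as long as a camera call. They do not tell look-alikes from the thing itself.
- arm.boxes_of(camera, name): "centre" ([x, y, z] in m, in the coordinates of the camera as it stood for that picture, good to about 4 mm: the middle of the surface that is visible of it).
The state is a dict: "time": time; "joint_pos": joint angles; "joint_vel": joint speeds; "effort": joint torques, N m; "ee_pos": TCP position; "eef_rot": TCP orientation; "force": force on the tool from outside, world axes, zero at the start; "moment": the same for the moment, N m; "grip_width": finger opening in m; "finger_force": force on a finger pad.
Only numpy, scipy, OpenCV 4.12 (cv2) and the standard library are available. Lean on these libraries where they do the work, as an engineer would, in place of code of your own. Each camera call takes 0.05 s, during which the arm holds its last target. There are 200 camera calls.

## Working session

There is one attempt and no reset: what is moved stays moved. The work goes in short steps, Python scripts to look and compute and a shell command to move; the robot and the scene stay as the last step left them, time stands still between calls to the robot, and variables do not carry over. Pictures are saved under pics/ and viewed, at most 14 in all, crops included, and the job is handed in when it is done.

```bash
mkdir -p pics
cat > h.py <<'E'
import numpy as np, cv2
from plant import arm
def world(cam,p):
    E=np.array(arm.camera_params(cam)["extrinsics"]); return (np.linalg.inv(E)@np.r_[p,1])[:3]
def cloud(cam,d):
    c=arm.camera_params(cam); f=240/np.tan(np.radians(c["vertical_fov"])/2)
    v,u=np.mgrid[:480,:640]; P=np.stack([(u-c["cx"])/f*d,(v-c["cy"])/f*d,d,np.ones_like(d)],-1)
    return (P@np.linalg.inv(np.array(c["extrinsics"])).T)[...,:3]
def proj(cam,p):
    c=arm.camera_params(cam); f=240/np.tan(np.radians(c["vertical_fov"])/2)
    q=np.array(c["extrinsics"])@np.r_[p,1]; return (q[:2]/q[2]*f+[c["cx"],c["cy"]]).round()
E
python3 - <<'E'
from h import *
for c in ["scene","top"]:
    im,d=arm.read_camera(c); cv2.imwrite(f"pics/{c}0.png",im[...,::-1]); np.save(f"{c}0.npy",d)
    p=arm.camera_params(c); print(c,p["vertical_fov"],p["cx"],p["cy"],np.linalg.inv(np.array(p["extrinsics"])).round(3).tolist())
    for n in ["w500_center","w200_center","w100_center","w50_center","well500","well200","well100","well50","hook_a_center","hook_b_center"]:
        for r in arm.boxes_of(c,n)[:4]:
            w=world(c,r["centre"]); print(n,round(r["score"],2),w.round(3),proj(c,w))
s=arm.get_state();print(s["time"],s["ee_pos"],s["eef_rot"],s["grip_width"])
E
```

```text
scene 53.40492614689832 319.66444539472155 238.37894907262913 [[0.992, -0.109, 0.068, 0.433], [-0.128, -0.789, 0.601, -0.689], [-0.012, -0.605, -0.796, 0.88], [0.0, 0.0, 0.0, 1.0]]
w500_center 0.87 [0.539 0.119 0.034] [324. 182.]
w500_center 0.53 [0.377 0.207 0.032] [256. 164.]
w200_center 0.63 [0.395 0.338 0.022] [261. 133.]
w200_center 0.19 [ 0.57  -0.434  0.021] [383. 410.]
w100_center 0.65 [ 0.4   -0.389  0.021] [286. 397.]
w50_center 0.51 [0.429 0.161 0.019] [279. 179.]
well500 0.95 [ 0.608 -0.17   0.028] [375. 280.]
well500 0.85 [ 0.592 -0.235  0.027] [374. 308.]
well500 0.67 [ 0.638 -0.034  0.023] [376. 229.]
well500 0.56 [ 0.627 -0.101  0.015] [377. 256.]
well200 0.95 [ 0.608 -0.17   0.028] [375. 280.]
well200 0.85 [ 0.592 -0.235  0.027] [374. 308.]
well200 0.67 [ 0.638 -0.034  0.023] [376. 229.]
well200 0.56 [ 0.627 -0.101  0.015] [377. 256.]
well100 0.95 [ 0.608 -0.17   0.028] [375. 280.]
well100 0.85 [ 0.592 -0.235  0.027] [374. 308.]
well100 0.67 [ 0.638 -0.034  0.023] [376. 229.]
well100 0.56 [ 0.627 -0.101  0.015] [377. 256.]
well50 0.95 [ 0.608 -0.17   0.028] [375. 280
[... 1009 characters left out ...]
356. 206.]
well200 0.85 [ 0.623 -0.108  0.016] [327. 202.]
well200 0.76 [ 0.591 -0.241  0.026] [383. 213.]
well200 0.66 [ 0.638 -0.041  0.029] [298. 195.]
well100 0.97 [ 0.61  -0.177  0.024] [356. 206.]
well100 0.85 [ 0.623 -0.108  0.016] [327. 202.]
well100 0.76 [ 0.591 -0.241  0.026] [383. 213.]
well100 0.66 [ 0.638 -0.041  0.029] [298. 195.]
well50 0.97 [ 0.61  -0.177  0.024] [356. 206.]
well50 0.85 [ 0.623 -0.108  0.016] [327. 202.]
well50 0.76 [ 0.591 -0.241  0.026] [383. 213.]
well50 0.66 [ 0.638 -0.041  0.029] [298. 195.]
hook_a_center 0.72 [ 0.488 -0.441  0.023] [470. 254.]
1.1 [ 0.16254321 -0.62932817  0.20452535] [-1.79998598e+02 -2.51346048e-04  1.44829060e+01] 0.08527458684747473
```

View pics/scene0.png

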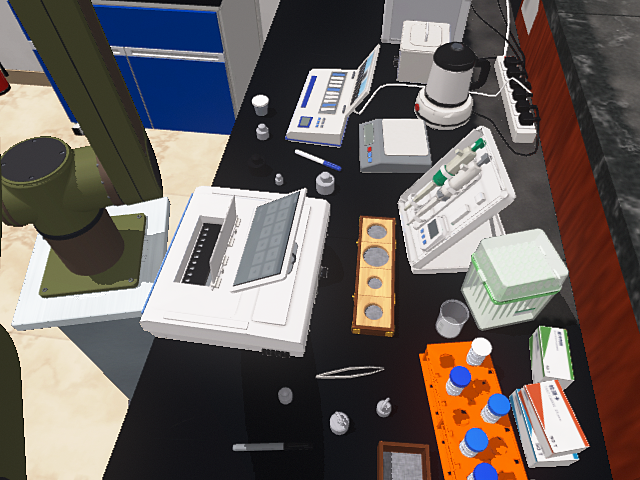

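View pics/top0.png

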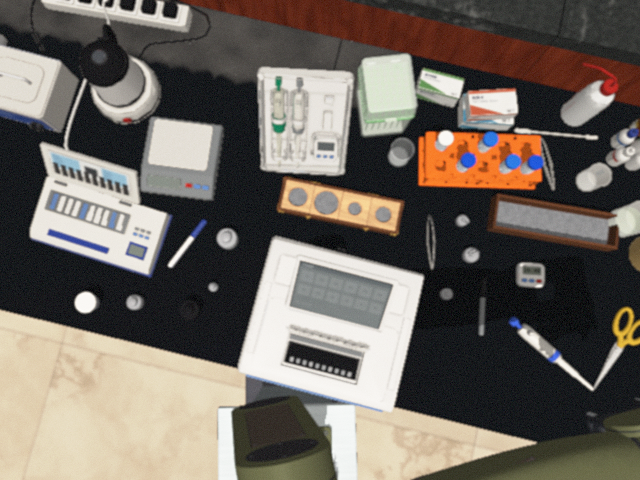

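```bash
cat > m.py <<'E'
from h import *
def rect(cam,im,x0,x1,y0,y1,z,s=1000.):
    # metric image: rows = -x, cols = -y
    g=[(x1,y1),(x1,y0),(x0,y1),(x0,y0)]
    c=arm.camera_params(cam); f=240/np.tan(np.radians(c["vertical_fov"])/2)
    src=[]
    for x,y in g:
        q=np.array(c["extrinsics"])@np.r_[x,y,z,1]; src.append(q[:2]/q[2]*f+[c["cx"],c["cy"]])
    W,H=int((y1-y0)*s),int((x1-x0)*s)
    M=cv2.getPerspectiveTransform(np.float32(src),np.float32([(0,0),(W,0),(0,H),(W,H)]))
    return cv2.warpPerspective(im,M,(W,H),flags=cv2.INTER_CUBIC)
E
python3 - <<'E'
from m import *
out=[]
for cam in ["scene","top"]:
    im=cv2.imread(f"pics/{cam}0.png"); d=np.load(f"{cam}0.npy"); C=cloud(cam,d); 
    r=rect(cam,im,.54,.70,-.30,.03,.026,2000); out.append(r)
    hsv=cv2.cvtColor(r,cv2.COLOR_BGR2HSV); m=((hsv[...,1]<70)).astype(np.uint8)*255
    m=cv2.morphologyEx(m,cv2.MORPH_OPEN,np.ones((5,5)))
    for c in cv2.findContours(m,cv2.RETR_EXTERNAL,cv2.CHAIN_APPROX_NONE)[0]:
        if 600<cv2.contourArea(c)<8000 and len(c)>20:
            (a,b),(p,q),t=cv2.fitEllipse(c); print(cam,"well x%.4f y%.4f axes %.1f %.1f"%(.70-b/2000,.03-a/2000,p/2,q/2))
    for n,(x,y),h in [("500",(.54,.125),.05),("200",(.394,.345),.039),("100",(.402,-.383),.034),("50",(.43,.165),.029),("ha",(.485,-.445),.052),("hb",(.569,-.433),.048),("blk",(.378,.21),.05),("cap",(.38,.42),.05)]:
        near=(np.hypot(C[...,0]-x,C[...,1]-y)<.035)&(d>0)
        P=C[near]; hi=P[P[:,2]>h-.006]; z=P[:,2]; b=P[z>.008]
        print(cam,n,"maxz %.3f"%z.max(),len(hi),hi.mean(0).round(4) if len(hi) else "", "body",b.mean(0).round(4) if len(b) else "",len(b), (b.min(0)*1e3).round() if len(b) else "",(b.max(0)*1e3).round() if len(b) else "")
cv2.imwrite("pics/wells.png",np.vstack(out))
# height map, 4 cm cells max z merged
H=np.zeros((20,30))
for cam in ["scene","top"]:
    d=np.load(f"{cam}0.npy"); C=cloud(cam,d); P=C[(d>0)]
    i=((P[:,0]-.0)/.05).astype(int); j=((.75-P[:,1])/.05).astype(int); ok=(P[:,0]>0)&(i<20)&(j>=0)&(j<30)
    np.maximum.at(H,(i[ok],j[ok]),P[ok,2])
print("cols y:",[int(75-5*j) for j in range(30)])
for i in range(4,17): print("x%.2f"%(i*.05),(H[i]*1000).astype(int).tolist())
E
```

```text
scene well x0.5567 y-0.2938 axes 11.1 73.8
scene well x0.5896 y-0.2426 axes 32.4 34.9
scene well x0.6055 y-0.1760 axes 25.7 28.5
scene well x0.6371 y-0.0426 axes 38.3 42.4
scene 500 maxz 0.054 67 [0.541  0.1272 0.0489] body [0.5398 0.12   0.0318] 326 [519. 104.   8.] [563. 147.  54.]
scene 200 maxz 0.043 32 [0.397  0.3463 0.0382] body [0.3979 0.3414 0.0246] 146 [382. 329.   8.] [414. 357.  43.]
scene 100 maxz 0.038 65 [ 0.3984 -0.3833  0.0331] body [ 0.3986 -0.3856  0.024 ] 179 [ 386. -395.    8.] [ 411. -370.   38.]
scene 50 maxz 0.031 20 [0.4287 0.1637 0.0275] body [0.429  0.1617 0.0194] 58 [420. 155.   8.] [438. 171.  31.]
scene ha maxz 0.053 33 [ 0.4888 -0.4446  0.0497] body [ 0.4881 -0.447   0.0264] 336 [ 472. -461.    8.] [ 505. -428.   53.]
scene hb maxz 0.048 33 [ 0.5708 -0.4297  0.0454] body [ 0.5707 -0.4312  0.0244] 198 [ 559. -442.    8.] [ 584. -417.   48.]
scene blk maxz 0.053 59 [0.3769 0.2147 0.0494] body [0.3771 0.2081 0.0315] 310 [354. 193.   8.] [400. 236.  53.]
scene cap maxz 0.048 18 [0.394  0.4442 0.0451] body [0.3949 0.439  0.0319] 135 [378. 427.   8.] [411. 455
[... 2326 characters left out ...]
, 30, 33, 33, 33, 9, 11, 48, 48, 48, 16, 50, 50, 50]
x0.60 [7, 7, 7, 54, 60, 63, 69, 97, 109, 59, 30, 34, 6, 7, 29, 32, 32, 34, 32, 33, 32, 7, 6, 8, 45, 50, 49, 49, 13, 75]
x0.65 [5, 7, 7, 56, 97, 116, 140, 148, 148, 49, 52, 58, 6, 7, 40, 37, 38, 57, 28, 9, 7, 61, 63, 119, 63, 123, 121, 58, 14, 70]
x0.70 [7, 8, 7, 7, 147, 149, 148, 146, 59, 61, 62, 62, 45, 6, 109, 116, 115, 135, 124, 6, 72, 71, 116, 119, 121, 117, 65, 61, 10, 8]
x0.75 [4, 6, 8, 10, 11, 11, 8, 8, 59, 65, 63, 61, 48, 8, 214, 220, 217, 193, 210, 179, 180, 178, 115, 62, 117, 63, 63, 58, 6, 120]
x0.80 [152, 66, 121, 119, 120, 6, 63, 80, 67, 61, 60, 59, 43, 8, 251, 252, 250, 250, 247, 179, 180, 176, 6, 87, 90, 90, 85, 6, 143, 200]
```

View pics/wells.png

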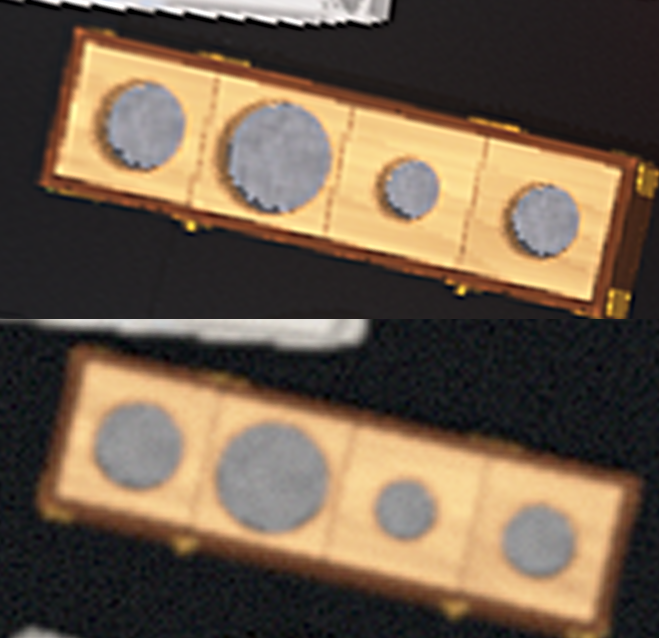

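```bash
cat > go.py <<'E'
import sys
from h import *
from scipy.spatial.transform import Rotation as R
s=arm.get_state(); r=R.from_euler("xyz",s["eef_rot"],degrees=True); p=np.array(s["ee_pos"])
print("t",round(s["time"],2),p.round(4),np.round(s["eef_rot"],1),"F",np.round(s["force"],1),"w",round(s["grip_width"],4),s["finger_force"])
for a in sys.argv[1:]:
    t=np.array([float(v) for v in a.split(",")]); d=r.inv().apply(t-p)*1000; print(a,d.round(1))
E
python3 go.py .3985,-.3815,.14 .3985,-.3815,.023
```

```text
t 1.1 [ 0.1625 -0.6293  0.2045] [-180.    -0.    14.5] F [ 0.5  1.1 -0. ] w 0.0853 0.0
.3985,-.3815,.14 [ 290.4 -180.9   64.5]
.3985,-.3815,.023 [ 290.4 -180.9  181.5]
```

```bash
python3 -m jog '[[[0.5,42,-26,0,0,0,0],[0.5,83,-52,0,0,0,0],[0.5,125,-78,10,0,0,0],[0.5,166,-103,20,0,0,0],[0.5,207,-129,35,0,0,0],[0.5,249,-155,50,0,0,0],[0.5,290.4,-180.9,65,0,0,0],[0.5,290.4,-180.9,65,0,0,0],[0.5,290.4,-180.9,65,0,0,0],[0.5,290.4,-180.9,65,0,0,0]]]'; python3 go.py .3985,-.3815,.023
python3 - <<'E'
from h import *
for c in ["scene","top"]:
    im,d=arm.read_camera(c); u=proj(c,np.array([.3985,-.3815,.05])).astype(int)
    k=im[max(0,u[1]-75):u[1]+75,u[0]-100:u[0]+100,::-1]; cv2.imwrite(f"pics/{c}1.png",cv2.resize(k,None,fx=3,fy=3))
E
```

```text
time: 2.1
ee_pos: [0.3983, -0.3826, 0.1403]
eef_rot: [179.9, -0.0, 14.5]
force: [0.1, 0.1, -0.7]
grip_width: 0.0429
finger_force: 0.0
t 2.1 [ 0.3983 -0.3826  0.1403] [179.9  -0.   14.5] F [ 0.1  0.1 -0.7] w 0.0429 0.0
.3985,-.3815,.023 [  0.5  -1.2 117.3]
```

View pics/scene1.png

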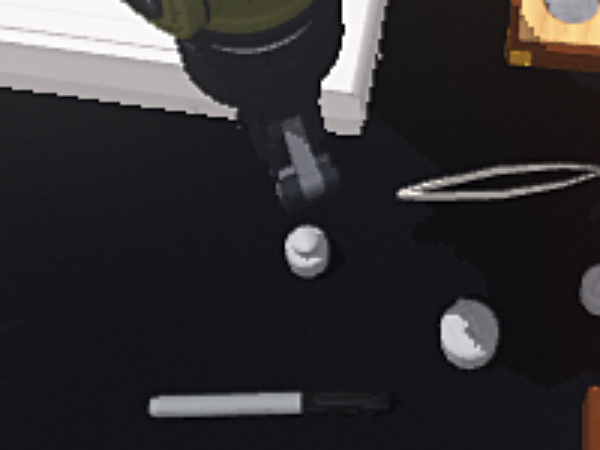

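The picture shows the gripper hovering above the knobbed 100 g weight (at about 307,250 in the crop), with the way down clear. Next I descend and close.

```bash
python3 -m jog '[[[0.5,0,-1,40,0,0,0],[0.5,0,-1,75,0,0,0],[0.5,0,-1,100,0,0,0],[0.5,0,-1,112,0,0,0],[0.5,0,-1,117,0,0,0],[0.5,0,-1,117,0,0,0],[0,0,-1,117,0,0,0],[0,0,-1,117,0,0,0],[0,0,-1,117,0,0,0],[0,0,-1,117,0,0,0],[0,0,-1,117,0,0,0],[0,0,-1,117,0,0,0]]]'; python3 go.py .59,-.2397,.14 .59,-.2397,.039
```

```text
time: 3.4
ee_pos: [0.3983, -0.3806, 0.0226]
eef_rot: [180.0, -0.0, 14.5]
force: [0.4, 0.2, -0.5]
grip_width: 0.0
finger_force: 0.0
t 3.4 [ 0.3983 -0.3806  0.0226] [180.   -0.   14.5] F [ 0.4  0.2 -0.5] w 0.0 0.0
.59,-.2397,.14 [ 220.9  -88.4 -117.4]
.59,-.2397,.039 [220.9 -88.4 -16.4]
```

Run:
```python
from h import *
o=[]
for c in ["scene","top"]:
    im,d=arm.read_camera(c); u=proj(c,np.array([.3985,-.3815,.03])).astype(int)
    k=im[u[1]-50:u[1]+50,u[0]-65:u[0]+65,::-1]; o.append(cv2.resize(k,(390,300)))
    C=cloud(c,d); P=C[(np.hypot(C[...,0]-.3985,C[...,1]+.3815)<.05)&(C[...,2]>.008)&(C[...,2]<.04)]; print(c,len(P),P.mean(0),P.min(0),P.max(0))
cv2.imwrite("pics/g1.png",np.hstack(o))
```

```text
scene 17 [ 0.388486   -0.38734317  0.01708155] [ 0.38606972 -0.39211749  0.00828509] [ 0.39124704 -0.38079071  0.02145588]<stdin>:6: RuntimeWarning: Mean of empty slice.
  ret = um.true_divide(
Traceback (most recent call last):
ValueError: zero-size array to reduction operation minimum which has no identity
```

```bash
python3 - <<'E'
from h import *
im,d=arm.read_camera("scene"); u=proj("scene",np.array([.3985,-.3815,.04])).astype(int)
k=im[u[1]-50:u[1]+50,u[0]-65:u[0]+65,::-1]; cv2.imwrite("pics/g1.png",cv2.resize(k,(780,600),interpolation=2))
E
python3 go.py
```

```text
t 3.55 [ 0.3982 -0.3805  0.0225] [-180.     0.    14.5] F [-1.4 -0.5  0.6] w -0.0 0.0
```

View pics/g1.png

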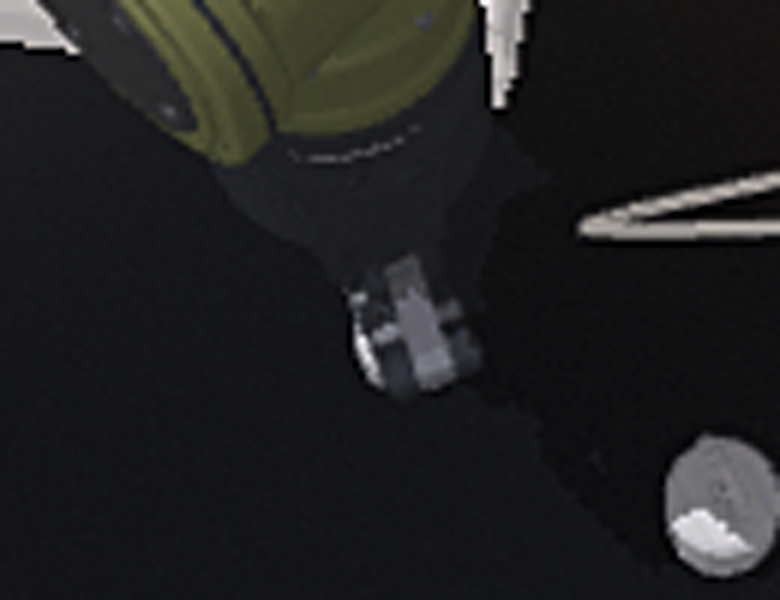

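```bash
python3 -m jog '[[[0.15,0,0,0,0,0,0],[0.35,0,0,0,0,0,0],[0.5,0,0,0,0,0,0],[0.5,0,0,-20,0,0,0],[0.5,0,0,-60,0,0,0],[0.5,0,0,-100,0,0,0],[0.5,0,0,-118,0,0,0],[0.5,0,0,-118,0,0,0],[0.5,0,0,-118,0,0,0]]]'; python3 go.py;  python3 - <<'E'
from h import *
for c in ["scene","top"]:
    im,d=arm.read_camera(c)
    C=cloud(c,d); q=(np.hypot(C[...,0]-.3985,C[...,1]+.3815)<.06)&(C[...,2]>.008)&(C[...,2]<.06)
    P=C[q]; print(c,len(P)); 
    if len(P): print(P.min(0).round(3),P.max(0).round(3)); H=P[P[:,2]>.028]; print(len(H),H.mean(0).round(4),H.min(0).round(3),H.max(0).round(3))
    u=proj(c,np.array([.3985,-.3815,.02])).astype(int); k=im[u[1]-40:u[1]+40,u[0]-50:u[0]+50,::-1]; cv2.imwrite(f"pics/{c}2.png",cv2.resize(k,(400,320),interpolation=2))
cv2.imwrite("pics/j2.png",np.hstack([cv2.imread("pics/scene2.png"),cv2.imread("pics/top2.png")]))
E
```

```text
time: 4.45
ee_pos: [0.398, -0.3803, 0.1399]
eef_rot: [-180.0, 0.0, 14.5]
force: [-0.2, 0.2, -0.4]
grip_width: 0.0427
finger_force: 0.0
t 4.45 [ 0.398  -0.3803  0.1399] [-180.     0.    14.5] F [-0.2  0.2 -0.4] w 0.0427 0.0
scene 183
[ 0.386 -0.396  0.008] [ 0.411 -0.369  0.037]
65 [ 0.3984 -0.3832  0.0333] [ 0.391 -0.391  0.029] [ 0.406 -0.373  0.037]
top 23
[ 0.392 -0.387  0.008] [ 0.421 -0.326  0.029]
1 [ 0.4058 -0.3805  0.0291] [ 0.406 -0.381  0.029] [ 0.406 -0.381  0.029]
```

View pics/j2.png

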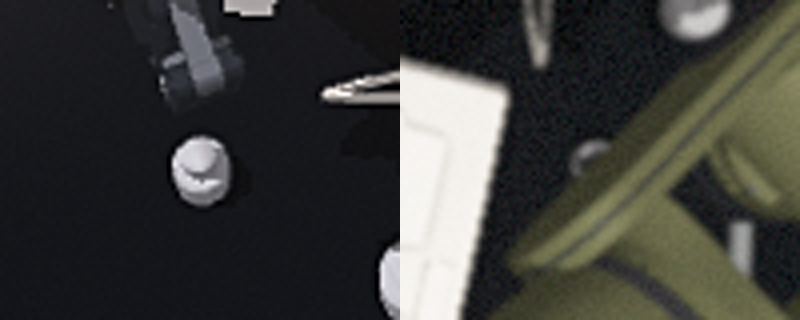

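Run:
```python
from h import *
im,d=arm.read_camera("scene"); C=cloud("scene",d)
q=(np.hypot(C[...,0]-.398,C[...,1]+.380)<.09)&(C[...,2]>.06)&(C[...,2]<.22)&(d>0)
P=C[q]
for z in np.arange(.06,.22,.01):
    b=P[(P[:,2]>=z)&(P[:,2]<z+.01)]
    if len(b): print(round(z,2),len(b),b.min(0).round(3)[:2],b.max(0).round(3)[:2],b.mean(0).round(3)[:2])
u=proj("scene",np.array([.398,-.38,.14])).astype(int); print(u)
k=im[u[1]-50:u[1]+50,u[0]-65:u[0]+65,::-1].copy(); cv2.imwrite("pics/g3.png",cv2.resize(cv2.convertScaleAbs(k,alpha=2),(780,600),interpolation=2))
```

```text
0.06 51 [ 0.415 -0.318] [ 0.444 -0.306] [ 0.43  -0.314]
0.07 53 [ 0.416 -0.317] [ 0.445 -0.302] [ 0.433 -0.312]
0.08 103 [ 0.417 -0.318] [ 0.44  -0.296] [ 0.43  -0.307]
0.16 1 [ 0.384 -0.361] [ 0.384 -0.361] [ 0.384 -0.361]
0.17 1 [ 0.393 -0.409] [ 0.393 -0.409] [ 0.393 -0.409]
0.18 4 [ 0.392 -0.41 ] [ 0.394 -0.406] [ 0.393 -0.408]
0.21 36 [ 0.391 -0.434] [ 0.419 -0.403] [ 0.401 -0.416]
[279 367]
```

View pics/g3.png

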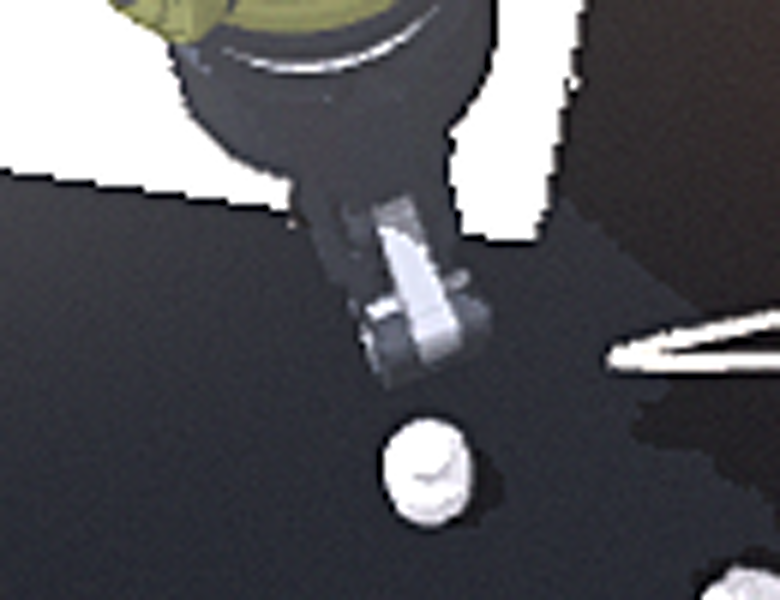

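Run:
```python
from h import *
from scipy.spatial.transform import Rotation as R
s=arm.get_state(); r=R.from_euler("xyz",s["eef_rot"],degrees=True); p=np.array(s["ee_pos"]); o=np.array([279-65,367-50])
for z in (0,-.02,-.04):
  for y in (.0215,.036):
    print(z,y,[((proj("scene",p+r.apply([x,y,z]))-o)*6).tolist() for x in (-.011,.011)])
print(((proj("scene",[.3985,-.3815,.017])-o)*6))
```

```text
0 0.0215 [[372.0, 390.0], [450.0, 354.0]]
0 0.036 [[390.0, 438.0], [468.0, 408.0]]
-0.02 0.0215 [[366.0, 360.0], [450.0, 330.0]]
-0.02 0.036 [[384.0, 408.0], [468.0, 378.0]]
-0.04 0.0215 [[360.0, 330.0], [444.0, 300.0]]
-0.04 0.036 [[378.0, 384.0], [462.0, 348.0]]
[426. 462.]
```

```bash
python3 go.py .40,-.27,.17
```

```text
t 4.6 [ 0.3972 -0.3795  0.138 ] [-1.798e+02  1.000e-01  1.450e+01] F [-0.1  1.   0.4] w 0.0428 0.0
.40,-.27,.17 [  30.  -105.4  -31.6]
```

```bash
python3 -m jog '[[[0,0,0,-31,0,0,0],[0,15,-50,-31,0,0,0],[0,30,-100,-31,0,0,0],[0,30,-105,-31,0,0,0],[0,30,-105,-31,0,0,0],[0,30,-105,-31,0,0,0],[0,30,-105,-31,0,0,0]]]'
python3 - <<'E'
from h import *
im,d=arm.read_camera("scene")
from scipy.spatial.transform import Rotation as R
s=arm.get_state(); r=R.from_euler("xyz",s["eef_rot"],degrees=True); p=np.array(s["ee_pos"]); print(p,s["grip_width"])
u=proj("scene",p).astype(int); o=u-[65,50]
k=cv2.resize(im[o[1]:o[1]+100,o[0]:o[0]+130,::-1],(780,600),interpolation=2)
def P(q): 
    return tuple(int(v) for v in (proj("scene",p+r.apply(q))-o)*6)
for q,c in [([0,0,0],(0,0,255)),([-.011,.0145,0],(255,0,0)),([.011,.0145,0],(0,255,0)),([-.011,-.0145,0],(255,255,0)),([.011,-.0145,0],(255,0,255))]: cv2.circle(k,P(q),5,c,-1)
cv2.imwrite("pics/g4.png",k)
E
```

```text
time: 5.3
ee_pos: [0.4009, -0.2724, 0.1711]
eef_rot: [-180.0, 0.0, 14.4]
force: [0.1, 0.5, -0.0]
grip_width: -0.0
finger_force: 0.0
[ 0.4009003  -0.27244735  0.17120961] 4.591966818754694e-05
```

View pics/g4.png

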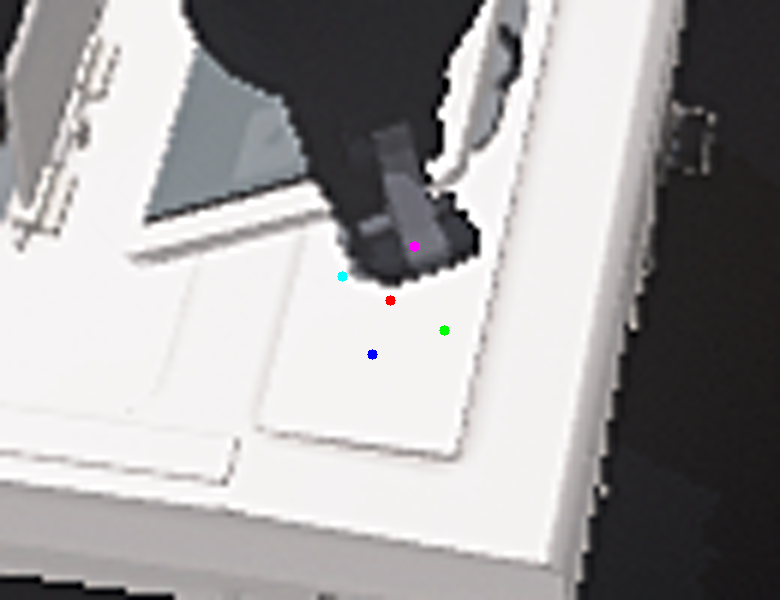

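The reading (shut, no force) and the picture at the grasp disagree: there the fingers looked about 20–35 mm apart. I'll grasp again, lift a little and look.

```bash
python3 -m jog '[[[0.5,0,0,0,0,0,0],[0.5,-15,50,0,0,0,0],[0.5,-30,100,0,0,0,0],[0.5,-30,106,20,0,0,0],[0.5,-30,106,50,0,0,0],[0.5,-30,106,50,0,0,0],[0.5,-30,106,50,0,0,0]]]'; python3 go.py .3985,-.3815,.023
```

```text
time: 6.05
ee_pos: [0.398, -0.3815, 0.121]
eef_rot: [-179.9, 0.1, 14.5]
force: [0.6, -1.0, 0.3]
grip_width: 0.0426
finger_force: 0.0
t 6.05 [ 0.398  -0.3815  0.121 ] [-1.799e+02  1.000e-01  1.450e+01] F [ 0.6 -1.   0.3] w 0.0426 0.0
.3985,-.3815,.023 [ 0.6  0.3 98. ]
```

```bash
python3 -m jog '[[[0.5,0,0,40,0,0,0],[0.5,0,0,80,0,0,0],[0.5,0,0,95,0,0,0],[0.5,0,0,98,0,0,0],[0.5,0,0,98,0,0,0],[0,0,0,98,0,0,0],[0,0,0,98,0,0,0],[0,0,0,98,0,0,0],[0,0,0,98,0,0,0],[0,0,0,98,0,0,0],[0,0,0,98,0,0,0],[0,0,0,98,0,0,0]]]'; python3 -m jog '[[[0,0,0,-15,0,0,0],[0,0,0,-30,0,0,0],[0,0,0,-30,0,0,0],[0,0,0,-30,0,0,0]]]';python3 - <<'E'
from h import *
im,d=arm.read_camera("scene"); p=np.array(arm.get_state()["ee_pos"]); print(p)
o=proj("scene",p).astype(int)-[65,50]
k=cv2.resize(im[o[1]:o[1]+100,o[0]:o[0]+130,::-1],(780,600),interpolation=2); cv2.imwrite("pics/g5.png",cv2.convertScaleAbs(k,alpha=2))
C=cloud("scene",d); q=(np.hypot(C[...,0]-.398,C[...,1]+.38)<.03)&(C[...,2]>.006)&(d>0); P=C[q]; print(len(P),P.min(0),P.max(0))
E
```

```text
time: 7.25
ee_pos: [0.3984, -0.3815, 0.0235]
eef_rot: [-180.0, 0.0, 14.5]
force: [-0.8, 0.4, -0.1]
grip_width: 0.0001
finger_force: 0.0
time: 7.65
ee_pos: [0.3991, -0.3823, 0.055]
eef_rot: [179.9, -0.1, 14.5]
force: [0.6, -0.4, -0.4]
grip_width: -0.0002
finger_force: 0.0
[ 0.39864906 -0.38174409  0.05409871]
1802 [ 0.36868155 -0.40985821  0.00617999] [ 0.42791669 -0.35024741  0.39892014]
```

View pics/g5.png

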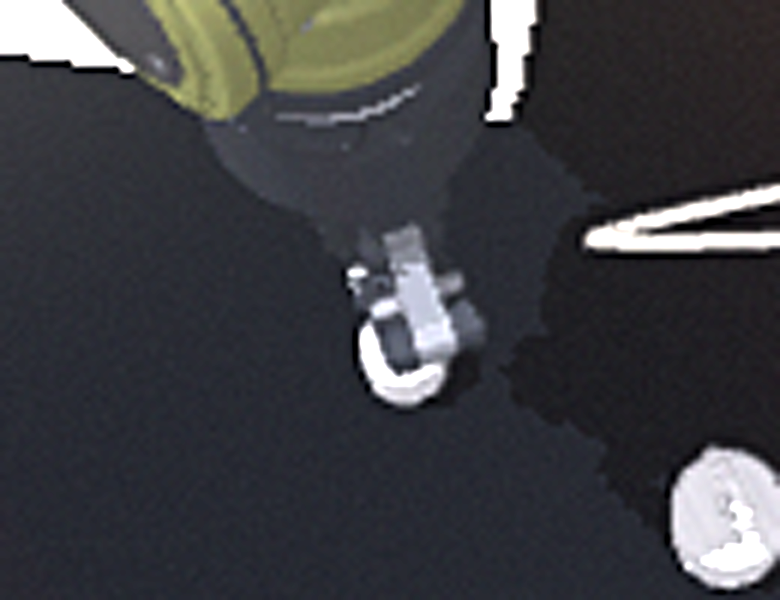

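```bash
cat > wp.py <<'E'
from h import *
im,d=arm.read_camera("scene"); s=arm.get_state(); p=np.array(s["ee_pos"]); print(s["time"],p.round(4),s["grip_width"],s["force"])
C=cloud("scene",d); near=(np.hypot(C[...,0]-p[0],C[...,1]-p[1])<.045)&(C[...,2]>.004)&(C[...,2]<p[2]+.03)&(d>0)
P=C[near]; b=im[near].mean(1)
for z in np.arange(0,p[2]+.03,.006):
    q=P[(P[:,2]>=z)&(P[:,2]<z+.006)]; 
    if len(q): print("%.3f"%z,len(q),"x",q[:,0].min().round(3),q[:,0].max().round(3),"y",q[:,1].min().round(3),q[:,1].max().round(3),"bright",int(b[(P[:,2]>=z)&(P[:,2]<z+.006)].mean()))
E
python3 wp.py
```

```text
7.75 [ 0.3983 -0.3814  0.0535] 0.00013847242762391458 [0.1634457  0.5470269  0.36326363]
0.000 12 x 0.366 0.438 y -0.41 -0.362 bright 47
0.006 15 x 0.389 0.409 y -0.395 -0.389 bright 113
0.012 19 x 0.386 0.409 y -0.395 -0.382 bright 128
0.018 34 x 0.386 0.406 y -0.395 -0.377 bright 186
```

```bash
python3 -m jog '[[[0,0,0,-40,0,0,0],[0,0,0,-80,0,0,0],[0,0,0,-86,0,0,0],[0,0,0,-86,0,0,0],[0,0,0,-86,0,0,0]]]'
cat > cr.py <<'E'
import sys
from h import *
im,d=arm.read_camera("scene"); p=np.array(arm.get_state()["ee_pos"]); o=proj("scene",p).astype(int)-[65,50]
return_=cv2.convertScaleAbs(cv2.resize(im[o[1]:o[1]+100,o[0]:o[0]+130,::-1],(390,300),interpolation=2),alpha=2)
cv2.imwrite(sys.argv[1],return_)
E
python3 cr.py pics/a.png; python3 -m jog '[[[1,0,0,0,0,0,0],[1,0,0,0,0,0,0],[1,0,0,0,0,0,0],[1,0,0,0,0,0,0],[1,0,0,0,0,0,0],[1,0,0,0,0,0,0],[1,0,0,0,0,0,0]]]'; python3 cr.py pics/b.png
python3 -c "
import cv2,numpy as np
cv2.imwrite('pics/ab.png',np.hstack([cv2.imread('pics/a.png'),cv2.imread('pics/b.png')]))"
```

```text
time: 8.25
ee_pos: [0.3978, -0.3808, 0.1378]
eef_rot: [-179.9, 0.1, 14.5]
force: [-0.5, -0.1, 0.2]
grip_width: 0.0001
finger_force: 0.0
time: 9.0
ee_pos: [0.3985, -0.3816, 0.1396]
eef_rot: [180.0, -0.0, 14.5]
force: [-0.3, -0.6, -0.0]
grip_width: 0.0854
finger_force: 0.0
```

View pics/ab.png

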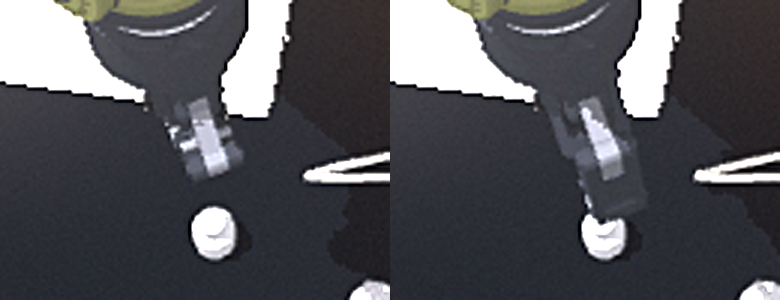

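```bash
python3 -m jog '[[[0,-35,0,0,0,0,0],[0,-70,0,0,0,0,0],[0,-70,0,40,0,0,0],[0,-70,0,80,0,0,0],[0,-70,0,110,0,0,0],[0,-70,0,125,0,0,0],[0,-70,0,129,0,0,0],[0,-70,0,129,0,0,0],[0,-70,0,129,0,0,0]]]'; python3 -m jog '[[[0,0,0,2,0,0,0],[0,0,0,4,0,0,0],[0,0,0,6,0,0,0],[0,0,0,6,0,0,0],[0,0,0,6,0,0,0]]]'; python3 cr.py pics/c.png
python3 - <<'E'
import cv2,numpy as np
from h import *
p=np.array(arm.get_state()["ee_pos"]); c="top"
im,d=arm.read_camera(c); o=proj(c,p).astype(int)-[33,25]; print(o)
k=cv2.convertScaleAbs(cv2.resize(im[o[1]:o[1]+50,o[0]:o[0]+65,::-1],(390,300),interpolation=2),alpha=2)
cv2.imwrite('pics/cc.png',np.hstack([cv2.imread('pics/c.png'),k]))
E
```

```text
time: 9.95
ee_pos: [0.3317, -0.4004, 0.0124]
eef_rot: [179.8, -0.1, 14.5]
force: [-1.0, 0.5, -0.4]
grip_width: 0.0
finger_force: 0.0
time: 10.45
ee_pos: [0.3306, -0.399, 0.0045]
eef_rot: [-180.0, 0.0, 14.5]
force: [0.1, 0.8, 0.4]
grip_width: -0.0002
finger_force: 0.0
[421 297]
```

View pics/cc.png

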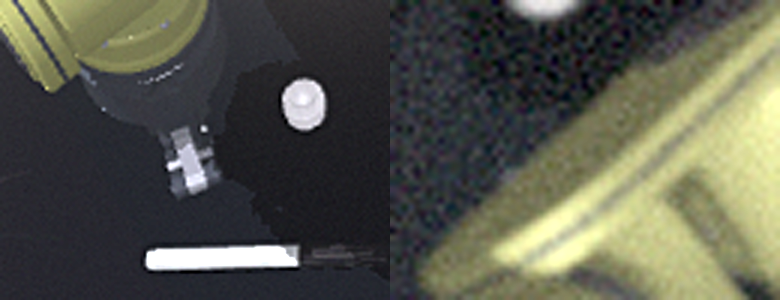

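```bash
python3 -m jog '[[[0,0,0,2,0,0,0],[0,0,0,4,0,0,0],[0,0,0,6,0,0,0],[0,0,0,6,0,0,0]]]'; python3 -m jog '[[[0,0,0,1,0,0,0],[0,0,0,2,0,0,0],[0,0,0,3,0,0,0],[0,0,0,3,0,0,0]]]'
```

```text
time: 10.95
ee_pos: [0.3304, -0.3987, -0.002]
eef_rot: [-180.0, 0.0, 14.5]
force: [-0.5, 0.3, -0.0]
grip_width: 0.0002
finger_force: 0.0
time: 11.35
ee_pos: [0.3306, -0.3989, -0.0047]
eef_rot: [-180.0, 0.0, 14.5]
force: [0.2, -0.3, 0.3]
grip_width: -0.0
finger_force: 0.0
```

```bash
for i in 1 2 3; do python3 -m jog '[[[0,0,0,1.5,0,0,0],[0,0,0,3,0,0,0],[0,0,0,4,0,0,0],[0,0,0,4,0,0,0]]]' | egrep 'pos|force'; done
```

```text
ee_pos: [0.3306, -0.3989, -0.0087]
force: [-1.1, 0.4, -0.0]
finger_force: 0.0
ee_pos: [0.3306, -0.3989, -0.0127]
force: [-0.7, -0.9, 0.1]
finger_force: 0.0
ee_pos: [0.3306, -0.3989, -0.0167]
force: [-0.0, -0.4, -0.7]
finger_force: 0.0
```

```bash
for i in 1 2 3; do python3 -m jog '[[[0,0,0,1.5,0,0,0],[0,0,0,3,0,0,0],[0,0,0,4,0,0,0],[0,0,0,4,0,0,0]]]' | egrep 'pos|^force'; done
python3 - <<'E'
from h import *
im,d=arm.read_camera("scene"); C=cloud("scene",d); p=np.array(arm.get_state()["ee_pos"])
q=(np.hypot(C[...,0]-p[0],C[...,1]-p[1])<.07)&(d>0)&(C[...,2]>.01); P=C[q]; i=np.argsort(P[:,2])[:400]
for z in np.arange(.01,.2,.01):
    b=P[(P[:,2]>=z)&(P[:,2]<z+.01)]
    if len(b): print(round(z,2),len(b),b.min(0)[:2].round(3),b.max(0)[:2].round(3))
E
```

```text
ee_pos: [0.3306, -0.3989, -0.0207]
force: [-1.0, -0.3, 0.8]
ee_pos: [0.3306, -0.3989, -0.0247]
force: [0.6, 0.5, 0.2]
ee_pos: [0.3308, -0.3992, -0.0268]
force: [-3.0, 4.6, 13.1]
0.01 196 [ 0.301 -0.468] [ 0.4   -0.372]
0.02 27 [ 0.342 -0.403] [ 0.4   -0.371]
0.03 34 [ 0.391 -0.39 ] [ 0.4   -0.376]
0.04 4 [ 0.324 -0.428] [ 0.349 -0.405]
0.05 14 [ 0.33  -0.427] [ 0.349 -0.411]
0.06 22 [ 0.319 -0.439] [ 0.353 -0.41 ]
0.07 20 [ 0.32  -0.439] [ 0.352 -0.411]
0.08 62 [ 0.319 -0.461] [ 0.358 -0.412]
0.09 136 [ 0.332 -0.461] [ 0.357 -0.421]
0.1 61 [ 0.329 -0.447] [ 0.35  -0.432]
0.11 47 [ 0.329 -0.441] [ 0.35  -0.429]
0.12 35 [ 0.33  -0.437] [ 0.349 -0.431]
0.13 97 [ 0.3   -0.437] [ 0.368 -0.397]
0.14 95 [ 0.297 -0.437] [ 0.367 -0.394]
0.15 107 [ 0.298 -0.437] [ 0.368 -0.398]
0.16 149 [ 0.301 -0.437] [ 0.368 -0.397]
0.17 226 [ 0.301 -0.437] [ 0.367 -0.387]
0.18 11 [ 0.304 -0.435] [ 0.364 -0.415]
0.19 144 [ 0.304 -0.437] [ 0.367 -0.393]
```

Touching the table shows that the fingertips really sit 26 mm higher than the stated TCP: contact comes at a z reading of -26 mm. Sideways the hand agrees with its reading. I'll take that off every height from here on.

```bash
python3 -m jog '[[[0,0,0,-40,0,0,0],[0.5,0,0,-90,0,0,0],[0.5,0,0,-90,0,0,0],[0.5,0,0,-90,0,0,0],[0.5,0,0,-90,0,0,0]]]'|grep pos; python3 go.py .3985,-.3815,.06 .3985,-.3815,-.003
```

```text
ee_pos: [0.3301, -0.3983, 0.0603]
t 14.3 [ 0.3301 -0.3983  0.0603] [-179.9    0.    14.5] F [-0.6  0.2  0.2] w 0.0425 0.0
.3985,-.3815,.06 [70.4  0.9  0.3]
.3985,-.3815,-.003 [70.4  1.  63.3]
```

```bash
python3 -m jog '[[[0.5,35,0,0,0,0,0],[0.5,70,0.5,0,0,0,0],[0.5,70,0.5,0,0,0,0],[0.5,70,0.5,30,0,0,0],[0.5,70,0.5,50,0,0,0],[0.5,70,0.5,60,0,0,0],[0.5,70,0.5,63,0,0,0],[0.5,70,0.5,63,0,0,0],[0,70,0.5,63,0,0,0],[0,70,0.5,63,0,0,0],[0,70,0.5,63,0,0,0],[0,70,0.5,63,0,0,0],[0,70,0.5,63,0,0,0],[0,70,0.5,63,0,0,0]]]'; python3 go.py .59,-.2397,.12 .59,-.2397,.013
```

```text
time: 15.7
ee_pos: [0.3992, -0.3828, -0.0001]
eef_rot: [179.9, -0.0, 14.5]
force: [-1.6, 0.8, 5.3]
grip_width: 0.0124
finger_force: 58.8
t 15.7 [ 3.992e-01 -3.828e-01 -1.000e-04] [179.9  -0.   14.5] F [-1.6  0.8  5.3] w 0.0124 58.758822083473206
.59,-.2397,.12 [ 220.6  -90.6 -120.1]
.59,-.2397,.013 [220.5 -90.8 -13.1]
```

The fingers closed to 12.4 mm instead of 16 mm and the force points up, so they are holding the upper slope of the knob. I'll regrasp a little lower.

```bash
python3 -m jog '[[[0.4,0,0,0,0,0,0],[0.4,0,0,0,0,0,0],[0.4,0,0,0,0,0,0],[0.4,0,0,2,0,0,0],[0.4,0,0,4,0,0,0],[0.4,0,0,5,0,0,0],[0.4,0,0,5,0,0,0]]]'|egrep "pos|^force|wid"; python3 -m jog '[[[0,0,0,0,0,0,0],[0,0,0,0,0,0,0],[0,0,0,0,0,0,0],[0,0,0,0,0,0,0],[0,0,0,0,0,0,0]]]'; python3 go.py
```

```text
ee_pos: [0.3984, -0.3818, -0.0069]
force: [0.1, 0.7, -0.2]
grip_width: 0.0338
time: 16.9
ee_pos: [0.3987, -0.3822, -0.0063]
eef_rot: [180.0, -0.0, 14.5]
force: [-0.6, 0.2, 1.5]
grip_width: 0.0127
finger_force: 58.6
t 16.9 [ 0.3987 -0.3822 -0.0063] [180.   -0.   14.5] F [-0.6  0.2  1.5] w 0.0127 58.569785566069186
```

```bash
python3 -m jog '[[[0,0,0,-10,0,0,0],[0,0,0,-30,0,0,0],[0,0,0,-60,0,0,0],[0,0,0,-100,0,0,0],[0,0,0,-127,0,0,0],[0,0,0,-127,0,0,0],[0,0,0,-127,0,0,0]]]'; python3 go.py .59,-.2397,.12 .59,-.2397,.011
python3 - <<'E'
from h import *
im,d=arm.read_camera("scene");p=np.array(arm.get_state()["ee_pos"]); C=cloud("scene",d)
q=(np.hypot(C[...,0]-p[0],C[...,1]-p[1])<.03)&(d>0)&(im.mean(-1)>90)&(C[...,2]<.2);P=C[q];print(len(P),P.min(0),P.max(0),P.mean(0))
E
```

```text
time: 17.6
ee_pos: [0.3986, -0.3821, 0.121]
eef_rot: [179.9, -0.0, 14.5]
force: [0.6, 0.2, -1.4]
grip_width: 0.0129
finger_force: 58.6
t 17.6 [ 0.3986 -0.3821  0.121 ] [179.9  -0.   14.5] F [ 0.6  0.2 -1.4] w 0.0129 58.59033644199371
.59,-.2397,.12 [220.9 -90.    1. ]
.59,-.2397,.011 [220.8 -90.1 110. ]
15 [ 0.38662364 -0.40361238  0.13747943] [ 0.39333486 -0.38363739  0.19352771] [ 0.38940701 -0.39243482  0.15893925]
```

```bash
python3 -m jog '[[[0,30,-12,0,0,0,0],[0,75,-30,0,0,0,0],[0,120,-49,0,0,0,0],[0,165,-67,0,0,0,0],[0,205,-83,0,0,0,0],[0,221,-90,0,0,0,0],[0,221,-90,0,0,0,0],[0,221,-90,0,0,0,0],[0,221,-90,30,0,0,0],[0,221,-90,55,0,0,0],[0,221,-90,70,0,0,0],[0,221,-90,80,0,0,0],[0,221,-90,80,0,0,0],[0,221,-90,80,0,0,0]]]'; python3 go.py .59,-.2397,.0105
python3 - <<'E'
from h import *
im,d=arm.read_camera("scene");p=np.array(arm.get_state()["ee_pos"]); o=proj("scene",[.59,-.24,.03]).astype(int)-[50,40]
cv2.imwrite("pics/p1.png",cv2.resize(im[o[1]:o[1]+80,o[0]:o[0]+100,::-1],(600,480),interpolation=2))
E
```

```text
time: 19.05
ee_pos: [0.5904, -0.2403, 0.0414]
eef_rot: [180.0, -0.0, 14.4]
force: [0.7, -0.6, -1.3]
grip_width: 0.0129
finger_force: 58.6
t 19.05 [ 0.5904 -0.2403  0.0414] [180.   -0.   14.4] F [ 0.7 -0.6 -1.3] w 0.0129 58.60610604286194
.59,-.2397,.0105 [-0.2 -0.7 30.9]
```

View pics/p1.png

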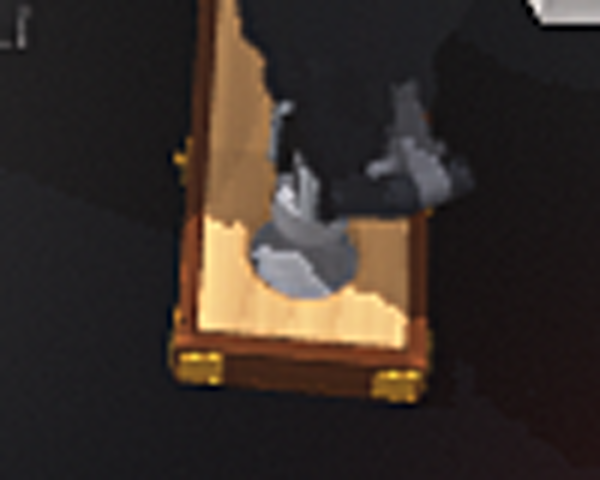

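The picture shows the weight centred over the felt at about (305,205), with the well at (305,260). The hand sits roughly 15 mm off toward +x, so the pads hold the knob by their edge, which explains the narrow width. I place this one as held and shift the later grasps by -x.

```bash
python3 -m jog '[[[0,0,-0.5,10,0,0,0],[0,0,-0.5,20,0,0,0],[0,0,-0.5,26,0,0,0],[0,0,-0.5,29,0,0,0],[0,0,-0.5,31,0,0,0],[0,0,-0.5,31,0,0,0],[0,0,-0.5,31,0,0,0]]]'; python3 go.py
```

```text
time: 19.8
ee_pos: [0.5902, -0.2392, 0.0098]
eef_rot: [180.0, -0.0, 14.5]
force: [-0.9, 1.3, -0.3]
grip_width: 0.0129
finger_force: 58.7
t 19.8 [ 0.5902 -0.2392  0.0098] [180.   -0.   14.5] F [-0.9  1.3 -0.3] w 0.0129 58.72884870113921
```

```bash
python3 -m jog '[[[0.2,0,0,0,0,0,0],[0.3,0,0,0,0,0,0],[0.4,0,0,0,0,0,0],[0.4,0,0,0,0,0,0],[0.4,0,0,-20,0,0,0],[0.4,0,0,-60,0,0,0],[0.4,0,0,-100,0,0,0],[0.5,0,0,-130,0,0,0],[0.5,0,0,-130,0,0,0]]]'; python3 -m jog '[[[0.5,0,-50,0,0,0,0],[0.5,0,-100,0,0,0,0],[0.5,0,-140,0,0,0,0],[0.5,0,-140,0,0,0,0]]]' |grep pos
python3 - <<'E'
from h import *
im,d=arm.read_camera("scene"); C=cloud("scene",d)
q=(np.hypot(C[...,0]-.59,C[...,1]+.24)<.03)&(C[...,2]>.034)&(C[...,2]<.07)&(d>0);P=C[q];print(len(P),P.min(0),P.max(0),P.mean(0),P[P[:,2]>.044].mean(0))
o=proj("scene",[.59,-.24,.03]).astype(int)-[50,40]
cv2.imwrite("pics/p2.png",cv2.resize(im[o[1]:o[1]+80,o[0]:o[0]+100,::-1],(400,320),interpolation=2))
s=arm.get_state(); p=np.array(s["ee_pos"]); o=proj("scene",p).astype(int)-[65,60]; print(p)
k=cv2.resize(im[o[1]:o[1]+80,o[0]:o[0]+100,::-1],(400,320),interpolation=2); cv2.circle(k,(260,240),4,(0,0,255),-1)
cv2.imwrite("pics/p2.png",np.hstack([cv2.imread("pics/p2.png"),k]))
E
```

```text
time: 20.7
ee_pos: [0.5934, -0.2408, 0.1465]
eef_rot: [179.6, -0.5, 14.5]
force: [-0.2, -0.4, 1.2]
grip_width: 0.0429
finger_force: 0.0
ee_pos: [0.553, -0.0996, 0.138]
114 [ 0.57674098 -0.25244564  0.03421267] [ 0.60070251 -0.23013022  0.05520414] [ 0.58841307 -0.24215058  0.04245748] [ 0.58915044 -0.24039352  0.04911474]
[ 0.55383531 -0.10152531  0.13839625]
```

View pics/p2.png

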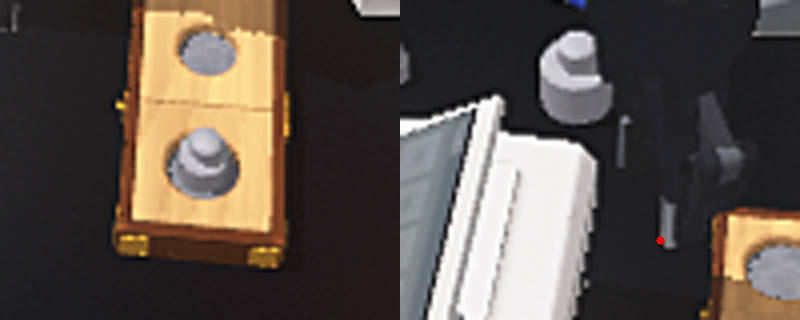

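```bash
cat > tl.py <<'E'
from h import *
from scipy.spatial.transform import Rotation as R
for c in ("scene","top"):
    im,d=arm.read_camera(c); C=cloud(c,d); s=arm.get_state(); p=np.array(s["ee_pos"]); r=R.from_euler("xyz",s["eef_rot"],degrees=True)
    T=r.inv().apply(C.reshape(-1,3)-p)*1000; T=T[(d.ravel()>0)&(np.hypot(T[:,0],T[:,1])<75)&(T[:,2]<20)&(T[:,2]>-150)]
    for z in range(-150,20,10):
        b=T[(T[:,2]>=z)&(T[:,2]<z+10)]
        if len(b)>2: print(c,z,len(b),"x",np.percentile(b[:,0],[3,50,97]).round(),"y",np.percentile(b[:,1],[3,50,97]).round())
E
python3 tl.py
```

```text
scene -150 66 x [-12.  -4.   7.] y [25. 35. 38.]
scene -140 194 x [-19.  -5.   9.] y [12. 40. 63.]
scene -130 148 x [-20. -10.  10.] y [-3. 55. 66.]
scene -120 89 x [-18. -12.   9.] y [-15.  26.  64.]
scene -110 85 x [-18. -12.  10.] y [-23.  47.  60.]
scene -100 132 x [-18. -10.   6.] y [-47.  25.  58.]
scene -90 89 x [-14. -11.   8.] y [-53.  34.  54.]
scene -80 65 x [-14. -11.   5.] y [-35.  25.  51.]
scene -70 32 x [-13.  -9.  -2.] y [-29. -23.  28.]
scene -60 48 x [-12.  -8.   3.] y [-28.  23.  33.]
scene -50 67 x [-12.  -6.   5.] y [-28.  24.  34.]
scene -40 45 x [-12.  -8.   4.] y [-27. -22.  32.]
scene -30 5 x [-7. -5. -1.] y [-24. -23.  26.]
top -150 11 x [-12.  -7.   5.] y [-41. -39. -37.]
top -140 50 x [-9. -1.  6.] y [-60. -45. -39.]
top -130 39 x [-14.  -7.   6.] y [-64. -56. -45.]
top -120 16 x [-13.  -7.  10.] y [-55. -52. -47.]
top -110 9 x [-18. -13. -12.] y [-60. -53. -26.]
top -100 12 x [-17. -12.  -9.] y [-58. -31.  21.]
top -90 29 x [-13.  -7.  -0.] y [-53. -44. -32.]
top -80 18 x [-13.  -7.  -2.] y [-41. -35. -32.]
top -50 3 x [-11. -11.  -7.] y [-36. -29. -25.]
top -40 3 x [-12. -11.  -8.] y [-34. -29. -27.]
```

The depth points, put into tool axes, show the fingers are centred sideways (x -12 to +10 mm) and end 27 mm short of the TCP. So only the height correction stands. The 100 g weight stands upright in its well. Next is the 500 g.

```bash
python3 go.py .5413,.1287,.13 .5413,.1287,.008
```

```text
t 21.25 [ 0.5548 -0.1037  0.139 ] [180.    0.   14.5] F [ 1.  -0.   0.4] w 0.0427 0.0
.5413,.1287,.13 [  45.2 -228.3    8.9]
.5413,.1287,.008 [  45.2 -228.3  130.9]
```

```bash
python3 -m jog '[[[0.55,9,-46,0,0,0,0],[0.55,18,-92,0,0,0,0],[0.55,27,-138,0,0,0,0],[0.55,36,-184,0,0,0,0],[0.55,45,-228,9,0,0,0],[0.55,45,-228,20,0,0,0],[0.55,45,-228,50,0,0,0],[0.55,45,-228,50,0,0,0],[0.55,45,-228,50,0,0,0],[0.55,45,-228,50,0,0,0]]]'; python3 go.py .5413,.1287,.008; python3 -m jog '[[[0.55,0,0,0,0,0,0]]]'|grep pos;python3 go.py .5413,.1287,.008
```

```text
time: 22.25
ee_pos: [0.5427, 0.1275, 0.0907]
eef_rot: [180.0, -0.1, 14.4]
force: [0.4, -0.8, 0.2]
grip_width: 0.0467
finger_force: 0.0
t 22.25 [0.5427 0.1275 0.0907] [ 1.80e+02 -1.00e-01  1.44e+01] F [ 0.4 -0.8  0.2] w 0.0467 0.0
.5413,.1287,.008 [-1.1 -1.6 82.7]
ee_pos: [0.5428, 0.1278, 0.0912]
t 22.35 [0.5428 0.1278 0.0912] [180.   -0.2  14.4] F [ 0.1 -0.3  0.8] w 0.047 0.0
.5413,.1287,.008 [-1.4 -1.3 83.1]
```

```bash
python3 -m jog '[[[0.55,-1.2,-1.4,40,0,0,0],[0.55,-1.2,-1.4,65,0,0,0],[0.55,-1.2,-1.4,78,0,0,0],[0.55,-1.2,-1.4,83,0,0,0],[0.55,-1.2,-1.4,83,0,0,0],[0.3,-1.2,-1.4,83,0,0,0],[0,-1.2,-1.4,83,0,0,0],[0,-1.2,-1.4,83,0,0,0],[0,-1.2,-1.4,83,0,0,0],[0,-1.2,-1.4,83,0,0,0],[0,-1.2,-1.4,83,0,0,0]]]'; python3 go.py
```

```text
time: 23.45
ee_pos: [0.5414, 0.1299, 0.0085]
eef_rot: [180.0, -0.2, 14.5]
force: [-2.0, 0.5, 6.7]
grip_width: 0.0213
finger_force: 58.7
t 23.45 [0.5414 0.1299 0.0085] [180.   -0.2  14.5] F [-2.   0.5  6.7] w 0.0213 58.72179687023163
```

```bash
python3 -m jog '[[[0,0,0,-5,0,0,0],[0,0,0,-15,0,0,0],[0,0,0,-35,0,0,0],[0,0,0,-65,0,0,0],[0,0,0,-100,0,0,0],[0,0,0,-115,0,0,0],[0,0,0,-115,0,0,0],[0,0,0,-115,0,0,0]]]'; python3 go.py .622,-.106,.12 .622,-.106,.025
```

```text
time: 24.25
ee_pos: [0.539, 0.1293, 0.1202]
eef_rot: [-180.0, 0.1, 14.5]
force: [-0.5, -0.5, -6.5]
grip_width: 0.0213
finger_force: 59.2
t 24.25 [0.539  0.1293 0.1202] [-1.80e+02  1.00e-01  1.45e+01] F [-0.5 -0.5 -6.5] w 0.0213 59.19850945472717
.622,-.106,.12 [2.150e+01 2.486e+02 1.000e-01]
.622,-.106,.025 [ 21.7 248.6  95.1]
```

```bash
python3 -m jog '[[[0,2,25,0,0,0,0],[0,6,65,0,0,0,0],[0,10,110,0,0,0,0],[0,14,155,0,0,0,0],[0,17,200,0,0,0,0],[0,20,235,0,0,0,0],[0,21.5,248.5,0,0,0,0],[0,21.5,248.5,0,0,0,0],[0,21.5,248.5,0,0,0,0],[0,21.5,248.5,25,0,0,0],[0,21.5,248.5,50,0,0,0],[0,21.5,248.5,60,0,0,0],[0,21.5,248.5,60,0,0,0],[0,21.5,248.5,60,0,0,0],[0,21.5,248.5,60,0,0,0]]]'; python3 go.py .622,-.106,.025
python3 - <<'E'
from h import *
im,d=arm.read_camera("scene"); C=cloud("scene",d)
q=(np.hypot(C[...,0]-.622,C[...,1]+.106)<.032)&(C[...,2]>.042)&(C[...,2]<.1)&(d>0);P=C[q]
for z in np.arange(.04,.1,.01):
    b=P[(P[:,2]>=z)&(P[:,2]<z+.01)]
    if len(b): print(z.round(2),len(b),b.min(0).round(3),b.max(0).round(3))
E
```

```text
time: 25.75
ee_pos: [0.6242, -0.1057, 0.0634]
eef_rot: [179.9, -0.2, 14.5]
force: [0.8, 0.6, -4.3]
grip_width: 0.0211
finger_force: 59.7
t 25.75 [ 0.6242 -0.1057  0.0634] [179.9  -0.2  14.5] F [ 0.8  0.6 -4.3] w 0.0211 59.6606969833374
.622,-.106,.025 [-2.3 -0.3 38.4]
0.05 19 [ 0.601 -0.128  0.052] [ 0.644 -0.111  0.06 ]
0.06 62 [ 0.602 -0.13   0.06 ] [ 0.645 -0.106  0.07 ]
0.07 60 [ 0.601 -0.129  0.07 ] [ 0.644 -0.101  0.08 ]
0.08 143 [ 0.602 -0.13   0.08 ] [ 0.646 -0.09   0.09 ]
0.09 41 [ 0.602 -0.129  0.09 ] [ 0.635 -0.092  0.1  ]
```

```bash
python3 -m jog '[[[0,-1.2,0,12,0,0,0],[0,-1.2,0,22,0,0,0],[0,-1.2,0,30,0,0,0],[0,-1.2,0,34,0,0,0],[0,-1.2,0,37,0,0,0],[0,-1.2,0,38,0,0,0],[0,-1.2,0,38,0,0,0],[0,-1.2,0,38,0,0,0]]]'; python3 go.py
```

```text
time: 26.6
ee_pos: [0.6222, -0.1061, 0.0247]
eef_rot: [180.0, -0.0, 14.5]
force: [-4.8, 1.7, 4.1]
grip_width: 0.0212
finger_force: 60.3
t 26.6 [ 0.6222 -0.1061  0.0247] [180.   -0.   14.5] F [-4.8  1.7  4.1] w 0.0212 60.30158042907715
```

On the floor (force +4 N). Release, retreat upward, and carry on to the 50 g weight.

```bash
python3 -m jog '[[[0.3,0,0,0,0,0,0],[0.4,0,0,0,0,0,0],[0.5,0,0,0,0,0,0],[0.5,0,0,0,0,0,0],[0.5,0,0,-15,0,0,0],[0.5,0,0,-50,0,0,0],[0.5,0,0,-90,0,0,0],[0.5,0,0,-120,0,0,0],[0.5,0,0,-120,0,0,0],[0.5,0,0,-120,0,0,0]]]'; python3 go.py .429,.165,.13
```

```text
time: 27.6
ee_pos: [0.6226, -0.1063, 0.1457]
eef_rot: [179.9, -0.2, 14.5]
force: [0.1, 0.4, -1.5]
grip_width: 0.0425
finger_force: 0.0
t 27.6 [ 0.6226 -0.1063  0.1457] [179.9  -0.2  14.5] F [ 0.1  0.4 -1.5] w 0.0425 0.0
.429,.165,.13 [-119.7 -311.1   14.8]
```

```bash
python3 -m jog '[[[0.4,0,-48,0,0,0,0],[0.4,0,-96,0,0,0,0],[0.4,0,-144,0,0,0,0],[0.4,0,-192,0,0,0,0],[0.4,-5,-240,0,0,0,0],[0.4,-45,-265,0,0,0,0],[0.4,-85,-290,0,0,0,0],[0.4,-119.5,-311,15,0,0,0],[0.4,-119.5,-311,50,0,0,0],[0.4,-119.5,-311,75,0,0,0],[0.4,-119.5,-311,75,0,0,0],[0.4,-119.5,-311,75,0,0,0],[0.4,-119.5,-311,75,0,0,0]]]'; python3 go.py .429,.165,-.009;  python3 - <<'E'
from h import *
im,d=arm.read_camera("top"); C=cloud("top",d)
for n,x,y,h in [("500",.622,-.106,.066),("100",.59,-.24,.05)]:
    q=(np.hypot(C[...,0]-x,C[...,1]-y)<.032)&(C[...,2]>.034)&(C[...,2]<.1)&(d>0);P=C[q];print(n,len(P),P.min(0).round(3),P.max(0).round(3),P[P[:,2]>h-.006].mean(0).round(4))
for n,x,y,h in [("200",.3975,.3475,.039),("50",.429,.165,.029)]:
    im,d=arm.read_camera("scene"); C=cloud("scene",d)
    q=(np.hypot(C[...,0]-x,C[...,1]-y)<.032)&(C[...,2]>.01)&(C[...,2]<.06)&(d>0);P=C[q];print(n,len(P),P.min(0).round(3),P.max(0).round(3),P[P[:,2]>h-.006].mean(0).round(4))
E
```

```text
time: 28.9
ee_pos: [0.4293, 0.1653, 0.0697]
eef_rot: [180.0, -0.1, 14.5]
force: [-0.1, 0.3, 0.2]
grip_width: 0.0342
finger_force: 0.0
t 28.9 [0.4293 0.1653 0.0697] [ 1.80e+02 -1.00e-01  1.45e+01] F [-0.1  0.3  0.2] w 0.0342 0.0
.429,.165,-.009 [-0.5  0.2 78.7]
500 313 [ 0.6   -0.127  0.034] [ 0.644 -0.083  0.071] [ 0.6215 -0.1052  0.0644]
100 75 [ 0.577 -0.251  0.034] [ 0.602 -0.226  0.054] [ 0.5893 -0.2377  0.049 ]
200 95 [0.382 0.331 0.011] [0.405 0.358 0.043] [0.3948 0.3453 0.0386]
50 57 [0.42  0.153 0.011] [0.438 0.171 0.031] [0.4288 0.1635 0.0274]
```

```bash
python3 -m jog '[[[0.4,-0.5,0,40,0,0,0],[0.4,-0.5,0,62,0,0,0],[0.4,-0.5,0,73,0,0,0],[0.4,-0.5,0,78.5,0,0,0],[0.4,-0.5,0,78.5,0,0,0],[0.2,-0.5,0,78.5,0,0,0],[0,-0.5,0,78.5,0,0,0],[0,-0.5,0,78.5,0,0,0],[0,-0.5,0,78.5,0,0,0],[0,-0.5,0,78.5,0,0,0],[0,-0.5,0,78.5,0,0,0]]]'; python3 go.py;python3 -m jog '[[[0,0,0,-5,0,0,0],[0,0,0,-20,0,0,0],[0,0,0,-50,0,0,0],[0,0,0,-90,0,0,0],[0,0,0,-130,0,0,0],[0,0,0,-145,0,0,0],[0,0,0,-145,0,0,0],[0,0,0,-145,0,0,0]]]';  python3 go.py .606,-.173,.135 .606,-.173,.0075
```

```text
time: 30.15
ee_pos: [0.4291, 0.1655, -0.0085]
eef_rot: [-180.0, -0.2, 14.5]
force: [-0.4, -0.4, 6.1]
grip_width: 0.0094
finger_force: 58.7
t 30.15 [ 0.4291  0.1655 -0.0085] [-180.    -0.2   14.5] F [-0.4 -0.4  6.1] w 0.0094 58.68592321872711
time: 30.95
ee_pos: [0.4268, 0.1648, 0.1334]
eef_rot: [180.0, 0.1, 14.5]
force: [0.0, 0.2, -1.0]
grip_width: 0.0091
finger_force: 58.6
t 30.95 [0.4268 0.1648 0.1334] [1.80e+02 1.00e-01 1.45e+01] F [ 0.   0.2 -1. ] w 0.0091 58.56165826320648
.606,-.173,.135 [ 89.  371.9  -1.8]
.606,-.173,.0075 [ 89.3 371.9 125.7]
```

```bash
python3 -m jog '[[[0,25,12,0,0,0,0],[0,65,32,0,0,0,0],[0,105,55,0,0,0,0],[0,117,95,0,0,0,0],[0,115,140,0,0,0,0],[0,112,185,0,0,0,0],[0,108,230,0,0,0,0],[0,102,275,0,0,0,0],[0,96,320,0,0,0,0],[0,91,355,0,0,0,0],[0,89,372,0,0,0,0],[0,89,372,0,0,0,0],[0,89,372,0,0,0,0],[0,89,372,40,0,0,0],[0,89,372,70,0,0,0],[0,89,372,90,0,0,0],[0,89,372,95,0,0,0],[0,89,372,95,0,0,0],[0,89,372,95,0,0,0]]]'; python3 go.py .606,-.173,.0078
python3 - <<'E'
from h import *
im,d=arm.read_camera("scene"); C=cloud("scene",d)
q=(np.hypot(C[...,0]-.606,C[...,1]+.173)<.025)&(C[...,2]>.036)&(C[...,2]<.07)&(d>0);P=C[q]
for z in np.arange(.03,.07,.01):
    b=P[(P[:,2]>=z)&(P[:,2]<z+.01)]
    if len(b): print(z.round(2),len(b),b.min(0).round(3),b.max(0).round(3))
E
```

```text
time: 32.85
ee_pos: [0.608, -0.1724, 0.0414]
eef_rot: [179.9, -0.1, 14.5]
force: [-0.2, -0.2, -0.5]
grip_width: 0.0092
finger_force: 58.6
t 32.85 [ 0.608  -0.1724  0.0414] [ 1.799e+02 -1.000e-01  1.450e+01] F [-0.2 -0.2 -0.5] w 0.0092 58.63897740840912
.606,-.173,.0078 [-2.2  0.1 33.6]
0.05 22 [ 0.599 -0.184  0.051] [ 0.616 -0.173  0.06 ]
0.06 13 [ 0.598 -0.184  0.06 ] [ 0.608 -0.169  0.069]
```

```bash
python3 -m jog '[[[0,-1.5,0,12,0,0,0],[0,-1.5,0,22,0,0,0],[0,-1.5,0,28,0,0,0],[0,-1.5,0,31,0,0,0],[0,-1.5,0,33.5,0,0,0],[0,-1.5,0,33.5,0,0,0],[0,-1.5,0,33.5,0,0,0]]]'; python3 go.py;  python3 -m jog '[[[0.2,0,0,0,0,0,0],[0.3,0,0,0,0,0,0],[0.4,0,0,0,0,0,0],[0.4,0,0,0,0,0,0],[0.4,0,0,-15,0,0,0],[0.4,0,0,-50,0,0,0],[0.4,0,0,-90,0,0,0],[0.4,0,0,-130,0,0,0],[0.4,0,0,-130,0,0,0],[0.4,0,0,-130,0,0,0]]]'; python3 go.py .3975,.3475,.13
```

```text
time: 33.6
ee_pos: [0.6058, -0.1733, 0.0076]
eef_rot: [-180.0, 0.0, 14.5]
force: [-2.8, 1.3, 5.1]
grip_width: 0.0093
finger_force: 59.2
t 33.6 [ 0.6058 -0.1733  0.0076] [-180.     0.    14.5] F [-2.8  1.3  5.1] w 0.0093 59.203598499298096
time: 34.6
ee_pos: [0.6067, -0.1737, 0.1395]
eef_rot: [179.9, -0.2, 14.5]
force: [-0.5, -0.3, -0.6]
grip_width: 0.0339
finger_force: 0.0
t 34.6 [ 0.6067 -0.1737  0.1395] [179.9  -0.2  14.5] F [-0.5 -0.3 -0.6] w 0.0339 0.0
.3975,.3475,.13 [ -72.2 -557.     7.7]
```

```bash
python3 -m jog '[[[0.5,0,-48,0,0,0,0],[0.5,0,-96,0,0,0,0],[0.5,0,-144,0,0,0,0],[0.5,0,-192,0,0,0,0],[0.5,0,-240,0,0,0,0],[0.5,-3,-288,0,0,0,0],[0.5,-14,-335,0,0,0,0],[0.5,-26,-382,0,0,0,0],[0.5,-38,-428,0,0,0,0],[0.5,-50,-474,0,0,0,0],[0.5,-62,-520,0,0,0,0],[0.5,-72,-557,8,0,0,0],[0.5,-72,-557,30,0,0,0],[0.5,-72,-557,60,0,0,0],[0.5,-72,-557,60,0,0,0],[0.5,-72,-557,60,0,0,0],[0.5,-72,-557,60,0,0,0]]]'; python3 go.py .3975,.3475,-.001;  python3 - <<'E'
from h import *
im,d=arm.read_camera("top"); C=cloud("top",d)
q=(np.hypot(C[...,0]-.606,C[...,1]+.173)<.028)&(C[...,2]>.032)&(C[...,2]<.1)&(d>0);P=C[q];print(len(P),P.min(0).round(3),P.max(0).round(3),P[P[:,2]>.039].mean(0).round(4))
E
```

```text
time: 36.3
ee_pos: [0.3972, 0.3482, 0.0776]
eef_rot: [-180.0, -0.1, 14.5]
force: [0.4, -0.7, -0.3]
grip_width: 0.0425
finger_force: 0.0
t 36.3 [0.3972 0.3482 0.0776] [-1.80e+02 -1.00e-01  1.45e+01] F [ 0.4 -0.7 -0.3] w 0.0425 0.0
.3975,.3475,-.001 [-0.   0.8 78.6]
38 [ 0.587 -0.193  0.033] [ 0.63  -0.155  0.048] [ 0.6051 -0.1723  0.0442]
```

```bash
python3 -m jog '[[[0.5,0,0.5,40,0,0,0],[0.5,0,0.5,62,0,0,0],[0.5,0,0.5,73,0,0,0],[0.5,0,0.5,78.5,0,0,0],[0.5,0,0.5,78.5,0,0,0],[0.3,0,0.5,78.5,0,0,0],[0,0,0.5,78.5,0,0,0],[0,0,0.5,78.5,0,0,0],[0,0,0.5,78.5,0,0,0],[0,0,0.5,78.5,0,0,0],[0,0,0.5,78.5,0,0,0]]]'; python3 go.py;python3 -m jog '[[[0,0,0,-5,0,0,0],[0,0,0,-20,0,0,0],[0,0,0,-50,0,0,0],[0,0,0,-90,0,0,0],[0,0,0,-130,0,0,0],[0,0,0,-140,0,0,0],[0,0,0,-140,0,0,0],[0,0,0,-140,0,0,0]]]';  python3 go.py .638,-.039,.135
```

```text
time: 37.45
ee_pos: [0.3978, 0.3485, -0.0003]
eef_rot: [-179.9, -0.2, 14.5]
force: [-1.4, 0.2, 6.1]
grip_width: 0.0169
finger_force: 58.5
t 37.45 [ 3.978e-01  3.485e-01 -3.000e-04] [-179.9   -0.2   14.5] F [-1.4  0.2  6.1] w 0.0169 58.53240430355072
time: 38.25
ee_pos: [0.3957, 0.3468, 0.1364]
eef_rot: [179.9, 0.1, 14.5]
force: [-0.3, -0.1, -3.0]
grip_width: 0.0172
finger_force: 58.8
t 38.25 [0.3957 0.3468 0.1364] [1.799e+02 1.000e-01 1.450e+01] F [-0.3 -0.1 -3. ] w 0.0172 58.8082230091095
.638,-.039,.135 [138.1 434.2   1.5]
```

```bash
python3 -m jog '[[[0,7,22,0,0,0,0],[0,21,66,0,0,0,0],[0,35,110,0,0,0,0],[0,49,154,0,0,0,0],[0,63,198,0,0,0,0],[0,77,242,0,0,0,0],[0,91,286,0,0,0,0],[0,105,330,0,0,0,0],[0,119,374,0,0,0,0],[0,131,412,0,0,0,0],[0,138,434,0,0,0,0],[0,138,434,0,0,0,0],[0,138,434,0,0,0,0],[0,138,434,40,0,0,0],[0,138,434,70,0,0,0],[0,138,434,80,0,0,0],[0,138,434,85,0,0,0],[0,138,434,85,0,0,0],[0,138,434,85,0,0,0]]]'; python3 go.py .638,-.039,.0157
python3 - <<'E'
from h import *
im,d=arm.read_camera("scene"); C=cloud("scene",d)
q=(np.hypot(C[...,0]-.638,C[...,1]+.039)<.03)&(C[...,2]>.04)&(C[...,2]<.09)&(d>0);P=C[q]
for z in np.arange(.04,.09,.01):
    b=P[(P[:,2]>=z)&(P[:,2]<z+.01)]
    if len(b): print(z.round(2),len(b),b.min(0).round(3),b.max(0).round(3))
E
```

```text
time: 40.15
ee_pos: [0.6401, -0.038, 0.055]
eef_rot: [179.9, -0.2, 14.5]
force: [-1.0, 1.5, -1.5]
grip_width: 0.0172
finger_force: 59.1
t 40.15 [ 0.6401 -0.038   0.055 ] [179.9  -0.2  14.5] F [-1.   1.5 -1.5] w 0.0172 59.07479166984558
.638,-.039,.0157 [-2.4  0.4 39.3]
0.05 16 [ 0.623 -0.054  0.056] [ 0.652 -0.035  0.06 ]
0.06 39 [ 0.623 -0.056  0.06 ] [ 0.653 -0.036  0.07 ]
0.07 64 [ 0.623 -0.057  0.07 ] [ 0.653 -0.027  0.08 ]
0.08 31 [ 0.625 -0.058  0.08 ] [ 0.647 -0.031  0.09 ]
```

```bash
python3 -m jog '[[[0,-1,0,12,0,0,0],[0,-1,0,22,0,0,0],[0,-1,0,30,0,0,0],[0,-1,0,35,0,0,0],[0,-1,0,38,0,0,0],[0,-1,0,39,0,0,0],[0,-1,0,39,0,0,0],[0,-1,0,39,0,0,0]]]'; python3 go.py;  python3 -m jog '[[[0.2,0,0,0,0,0,0],[0.35,0,0,0,0,0,0],[0.45,0,0,0,0,0,0],[0.45,0,0,0,0,0,0],[0.45,0,0,-15,0,0,0],[0.45,0,0,-50,0,0,0],[0.45,0,0,-90,0,0,0],[0.45,0,0,-130,0,0,0],[0.45,0,-50,-140,0,0,0],[0.45,0,-100,-140,0,0,0],[0.45,0,-150,-140,0,0,0],[0.45,0,-200,-140,0,0,0],[0.45,0,-200,-140,0,0,0]]]'
python3 - <<'E'
from h import *
o=[]
for c in ("scene","top"):
    im,d=arm.read_camera(c); C=cloud(c,d)
    for n,x,y,h in [("500",.622,-.106,.066),("200",.638,-.039,.055),("50",.606,-.173,.045),("100",.59,-.24,.05)]:
        q=(np.hypot(C[...,0]-x,C[...,1]-y)<.03)&(C[...,2]>.034)&(C[...,2]<.1)&(d>0);P=C[q];print(c,n,len(P),P[:,2].max().round(3),P[P[:,2]>h-.006].mean(0).round(4))
    u=proj(c,[.612,-.14,.03]).astype(int); k=im[u[1]-72:u[1]+72,u[0]-96:u[0]+96,::-1]; o.append(cv2.resize(k,(400,300),interpolation=2))
cv2.imwrite("pics/fin.png",np.hstack(o))
for x,y in [(.488,-.443),(.571,-.429)]:
    im,d=arm.read_camera("scene"); C=cloud("scene",d); P=C[(np.hypot(C[...,0]-x,C[...,1]-y)<.03)&(C[...,2]>.008)]; print(P.mean(0).round(3),P[:,2].max())
E
```

```text
time: 41.0
ee_pos: [0.6378, -0.0381, 0.016]
eef_rot: [-180.0, 0.1, 14.5]
force: [-6.8, 1.4, 9.5]
grip_width: 0.017
finger_force: 60.1
t 41.0 [ 0.6378 -0.0381  0.016 ] [-1.80e+02  1.00e-01  1.45e+01] F [-6.8  1.4  9.5] w 0.017 60.096455812454224
time: 42.3
ee_pos: [0.5865, 0.1602, 0.1554]
eef_rot: [-179.9, -0.1, 14.8]
force: [-0.2, 0.2, -0.7]
grip_width: 0.0385
finger_force: 0.0
scene 500 363 0.069 [ 0.6213 -0.1084  0.0651]
scene 200 161 0.057 [ 0.6373 -0.0399  0.0541]
scene 50 35 0.047 [ 0.6051 -0.1742  0.0436]
scene 100 119 0.052 [ 0.5895 -0.2405  0.0487]
top 500 313 0.07 [ 0.6216 -0.105   0.0652]
top 200 158 0.058 [ 0.6373 -0.0372  0.0537]
top 50 28 0.046 [ 0.6055 -0.1722  0.0425]
top 100 73 0.053 [ 0.5901 -0.2379  0.0479]
[ 0.488 -0.447  0.026] 0.05238230242948938
[ 0.571 -0.431  0.024] 0.04830127238016424
```

View pics/fin.png

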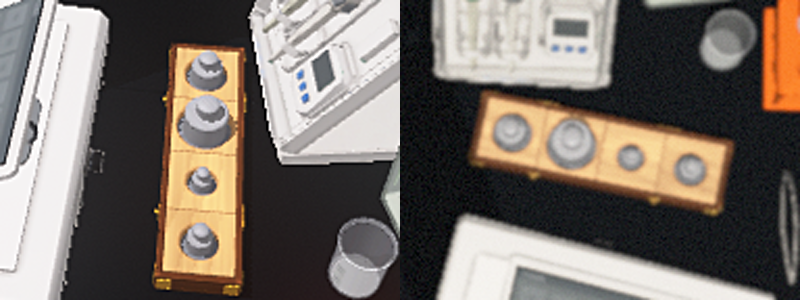

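All four weights stand upright and centred in their wells, the hooked weights have not moved, and the arm is clear. I'm handing it in.

```bash
python3 -c "
from plant import arm
print(arm.job_done())"
```

```text
the job is handed in; nothing more can be done
None
```

I put all four knobbed weights back upright in their own wells, left both hooked weights where they stood, and handed the job in at about 42 s; the hand-in call returned no verdict.

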